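Zero the bench scale and weigh the oil bottle

TASK

Weigh the squeeze bottle of cutting oil: first take the sheet holder off the scale's pan and put it in the white parts bin, then press the blue zero key right down while the pan is empty, and after that stand the bottle upright on the round pan, lowering it gently, centred so that no edge of its base overhangs. Do not tip the bottle, do not press the key again with the bottle on the scale, and leave the other tools and parts lying where they are.

Things in the scene. Friction and masses are not known exactly. Their poses are not given: they have to be found in the camera images.
- pan_top (a point): Centre of the top face of the scale's round steel pan, 50 mm above the bench: a flat rigid disc 68 mm in diameter, 6 mm thick, 10 mm clear of the housing below it. x points from the key end of the scale to its pan end, z up.
- zero_key_top (a point): Centre of the top face of the round blue zero key at the -x end of the scale, 22 mm in diameter, 55 mm above the bench when up. It is pushed straight down, 5 mm travel against a spring (about 4 N when fully down, stiff stop), and springs back. It stands in a black collar 38 mm in diameter whose top is 46 mm above the bench.
- zero_key (a joint): Travel of the zero key in m: 0 up, 0.005 fully down.
- holder_mid (a point): Centre (half-way up) of the thick part of a gold-coloured spring sheet holder that lies on the pan at the start: a small tool 65 mm long, 12 mm thick, 16 g, lying along this frame's y; z is up as it lies. The thick, rigid part runs 20 mm either way along y; a thin nose and tail reach 27 mm toward +y and 38 mm toward -y. This point is 6 mm above what it lies on.
- bottle_mid (a point): Point on the axis of the squeeze bottle of cutting oil (cream body, red cap with a thin nozzle), half-way up, 70 mm above its base; z runs up the bottle. It is round, 52 mm in diameter, 140 mm high in all, weighs 0.1 to 0.2 kg and stands loose on the bench at the start.
- bottle_base (a point): Centre of the underside of the same bottle. Heights above it: body a 52 mm cylinder up to 70 mm, shoulder narrowing to 23 mm diameter at 97 mm; rigid red cap, 28 mm in diameter, from 97 to 108 mm (can be held from above by the fingertips); nozzle, 12 mm narrowing to 5 mm, up to 140 mm.
- bin: White open parts bin, 106 mm wide (along its x) by 190 mm long (along its y), fixed to the bench. Origin at the centre of its underside. The flat inner floor is 3 mm up and spans x -43 to 43 mm and y -79 to 64 mm; walls 75 mm high on three sides, a lower front lip 48 mm high at y = +92 mm.
- deburring_tool: Bystander: blue-handled deburring tool 126 x 15 mm lying loose on the bench beyond the scale. Origin at the centre of its underside.
- angle_clip: Bystander: drilled aluminium angle clip 52 x 31 x 25 mm lying on the bench beyond the scale. Origin at the centre of its underside.
- scale: Low grey bench scale, a box 180 mm (its x) by 112 mm (its y), housing top 34 mm above the bench, fixed to the bench. Origin at the centre of its underside, axes as for the pan. The pan's centre is 40 mm from it toward +x; a blank display and the zero key are at the -x end. Keep arm and gripper clear of the fixed monitor at the back left of the bench: its near corner is about 0.65 m ahead, 0.2 m left of the base.
Things that resemble listed ones, but are neither listed nor needed, are in the scene too. What is shaped like the bin but pink is not meant.

How it is judged:
On the way, in this order (a step that is already met when the one before it is completed fails the run):
1. the sheet holder lies in the white bin, let go (x of holder_mid in the frame of bin between -0.045 and 0.045 m and y of holder_mid in the frame of bin between -0.08 and 0.09 m and height (world z) of holder_mid below 0.05 m and contact force between the fingers and holder below 0.05 N), for 0.2 s.
2. the zero key is pressed down (4 mm or more of its 5 mm) with nothing on the pan (value of joint zero_key above 0.004 m and horizontal distance between each of bottle_base, holder_mid and pan_top above 0.07 m), for 0.05 s.
At the end, for the whole second after the job is handed in: The bottle stands still and upright (within 0.08 rad) on the pan, its base on the pan's face (within 4 mm) and its axis within 8 mm of the pan's centre, so that no edge overhangs; the sheet holder lies in the white bin; the zero key is up again (horizontal distance between bottle_base and pan_top below 0.008 m and z of bottle_base in the frame of pan_top between -0.004 and 0.004 m and angle between bottle_base's own z axis and vertical below 0.08 rad and linear speed of bottle below 0.02 m/s and value of joint zero_key below 0.0015 m and x of holder_mid in the frame of bin between -0.045 and 0.045 m and y of holder_mid in the frame of bin between -0.08 and 0.09 m and height (world z) of holder_mid below 0.05 m); the robot touches nothing.
It fails at once if the bottle is tipped more than 0.5 rad (angle between bottle_base's own z axis and vertical above 0.5 rad).
It fails at once if the bottle is let go more than 15 mm above the pan (horizontal distance between bottle_base and pan_top below 0.05 m and z of bottle_base in the frame of pan_top above 0.015 m and contact force between the fingers and bottle below 0.02 N).
It fails at once if the zero key is pressed with the bottle on the scale (value of joint zero_key above 0.003 m and horizontal distance between bottle_base and pan_top below 0.05 m).
It fails at once if a bystander (deburring tool, angle clip) is moved more than 30 mm (distance of any of deburring_tool, angle_clip from where it was at the start of the episode above 0.03 m).
It also fails if it takes over 72 s, if anything falls off the work surface, if the arm or the gripper's body presses on something with over 40 N, if the wrist force passes 120 N, or if a joint passes its speed limit or range.

ROBOT

A 6-joint arm with a two-finger parallel gripper is mounted at the origin on the work surface; the furniture and walls round the work are solid. World frame = base frame: x ahead of the robot, y to its left, z up, the work surface at z = 0. Lengths are in m, angles in rad, forces in N, time in s.
With the tool pointing down it reaches from about 0.35 to 0.975 m from the base axis. Payload 4.9 kg.
Tool frame: the origin (TCP) lies at the very end of the fingers, on their centre line; the grasp point (between the pads) lies 19 mm behind it; z points along the fingers, x is the direction in which the jaws open and shut, and the axes are right-handed (so a half turn about z gives the same grasp; the last joint's range is limited). The gripper opens to 85 mm and grips with 20 to 120 N. Pads are 22 mm wide; open, the fingers measure 114 mm over their backs; the gripper's body (76 mm by 85 mm) begins 54 mm behind the grasp point. The pads swing forward as they close: fully open they stand 13 mm farther back than shut.
Start: joints at [1.198, 0.053, 1.613, -0, 1.476, -0.119], TCP at [0.157, 0.605, 0.231] pointing down, gripper open.
Joint ranges: [-3.01, 3.01], [-1.01, 2.22], [0.06, 2.58], [-1.02, 4.17], [0.09, 2.62], [-3.14, 3.14]. Speed limits (rad/s): [2.57, 2.57, 3.14, 3.14, 3.14, 3.14].

INTERFACE

Orientations are given as a rotation vector (axis times angle).
In Python, from station import monitor, imaging, ticket gives the robot as it stands.
- The arm moves only by the tool step_arm, never from a script. Its argument "targets" is one flat list of numbers, 4 for each row, row after row: the shift along the tool's x, y, z in m, then the turn about the tool's z in rad. In form: [tx, ty, tz, roll, tx, ty, tz, roll, ...]. A call has 1 to 12 rows; each row is the pose to reach, as a shift and turn from the pose measured when the call began, along the tool's axes at that moment; what a row does not reach only later rows make up. A row lasts 1/12 s, in which the tool goes at most 41.7 mm and 7.16 degrees, less where a joint would pass 70% of its speed; a pose out of reach is approached as far as the arm can. A call with a gripper value outside its range is refused whole. "grip" is the finger opening in m, from 0 to 0.0854, set as the call begins (left out, the last holds). The fingers move at their own pace and stop on an object; "force" is the grip in N (left out, the last holds). Time passes only in rows, so rows that repeat a pose let the fingers close. It gives the time, the measured TCP pose, the force and the opening at its end, in the units of the state.
- monitor.get_obs(): the state, without advancing time (a new reading comes with each control period).
- imaging.get_image(name): name is "side" or "top" or "wrist"; returns a dict with "color" (420x560x3 uint8, red, green, blue), "depth" (420x560 float32, m along the optical axis (not along the pixel's ray), 0 where there is no reading), "fov_y" (degrees; the focal length in pixels is half the picture's height over the tangent of half this angle, whatever the lens; pixels are square), "cx", "cy" (the principal point, pixels), "k1" (the pictures are not rectified: a ray, as slopes to the right and down, at radius r is drawn at 1 + k1 r^2 times it, then the intrinsics apply), "R" (3x3) and "t" (3): a world point X has camera coordinates R X + t. Camera axes: x right, y down, z forward; pixel columns grow to the right and rows downward; lengths in m; the calibration is good to about 2 mm. A picture is of the moment at which its call begins.
- ticket.finish_job(): hands the job in, once; it reports no verdict.
Trained networks look in a picture, given as the dict that the camera call returned (one of the last four; its "shot" number tells which), for a name from the list of things; names that differ only in an ending like _2 or _b are one class to them, and where a whole thing is asked for, a point or a joint stands for the part that bears it (a point fixed in the world has none). Each returns a list of dicts, best first, with "score" (0 to 1); they miss things now and then, are a little off and sometimes report something else, mostly with a low value. They report only what shows in the picture. A call takes as long as a camera call. They do not tell look-alikes from the thing itself.
- imaging.search_frame(name, picture): "uv" ([column, row] in pixels, amid what is visible of it).
- imaging.mark_of(name, picture): "uv" ([column, row] in pixels: a listed point, or the origin of a listed thing).
The state is a dict: "t": time; "q": joint angles; "dq": joint speeds; "effort": joint torques, N m; "tool_pos": TCP position; "tool_rot": TCP orientation; "contact_force": force on the tool from outside, world axes, zero at the start; "wrist_torque": the same for the moment, N m; "opening": finger opening in m.
Only numpy, scipy, OpenCV 4.12 (cv2) and the standard library are available. Lean on these libraries where they do the work, as an engineer would, in place of code of your own. Each camera call takes 0.05 s, during which the arm holds its last target.

## Working session

There is one attempt and no reset: what is moved stays moved. The work goes in short steps, Python scripts to look and compute and a tool call to move; the robot and the scene stay as the last step left them, time stands still between calls to the robot, and variables do not carry over. Pictures are saved under pics/ and viewed, and the job is handed in when it is done.

Besides the shell and the picture viewer there is one more tool, called after ">>>" by a JSON object that holds its "method" and its "body", one argument or row to a line. step_arm: Moves the arm, as the interface text tells. Its arguments: {"type":"object","properties":{"targets":{"type":"array","items":{"type":"number"}},"grip":{"type":"number"},"force":{"type":"number"}},"required":["targets"]}

```bash
mkdir -p pics; ls; cat > h.py <<'E'
import numpy as np, cv2, pickle
from station import monitor, imaging, ticket
from scipy.spatial.transform import Rotation as Ro
def K(p):
    f=p["color"].shape[0]/2/np.tan(np.radians(p["fov_y"])/2); return f
def ray(p,uv):
    f=K(p); x=(uv[0]-p["cx"])/f; y=(uv[1]-p["cy"])/f
    a,b=x,y
    for _ in range(30):
        r2=a*a+b*b; a=x/(1+p["k1"]*r2); b=y/(1+p["k1"]*r2)
    return np.array([a,b,1.])
def atz(p,uv,z):
    R=np.array(p["R"]);t=np.array(p["t"]); d=R.T@ray(p,uv); c=-R.T@t
    return c+d*(z-c[2])/d[2]
def atdepth(p,uv):
    R=np.array(p["R"]);t=np.array(p["t"]); u,v=int(round(uv[0])),int(round(uv[1]))
    w=p["depth"][max(v-1,0):v+2,max(u-1,0):u+2]; w=w[w>0]
    if len(w)==0: return None
    return R.T@(ray(p,uv)*np.median(w)-t)
def cloud(p):
    R=np.array(p["R"]);t=np.array(p["t"]);h,w=p["depth"].shape;f=K(p)
    u,v=np.meshgrid(np.arange(w),np.arange(h)); x=(u-p["cx"])/f;y=(v-p["cy"])/f;a,b=x.copy(),y.copy()
    for _ in range(30):
        r2=a*a+b*b;a=x/(1+p["k1"]*r2);b=y/(1+p["k1"]*r2)
    d=p["depth"]; P=np.stack([a*d,b*d,d],-1)
    X=(P-t)@R; X[d<=0]=np.nan
    return X
def proj(p,X):
    c=np.array(p["R"])@np.array(X)+np.array(p["t"]); a=c[:2]/c[2]; a=a*(1+p["k1"]*(a@a)); return a*K(p)+np.array([p["cx"],p["cy"]])
def save(p,n): cv2.imwrite("pics/"+n,p["color"][:,:,::-1])
E
python3 - <<'E'
from h import *
np.set_printoptions(precision=4,suppress=True)
o=monitor.get_obs(); print(o)
for n in ["side","top","wrist"]:
    p=imaging.get_image(n); save(p,n+"0.png"); pickle.dump(p,open(n+"0.pkl","wb"))
    R=np.array(p["R"]);print(n,p["fov_y"],p["k1"],"cam",-R.T@np.array(p["t"]))
    for q in ["pan_top","zero_key_top","holder_mid","bottle_mid","bottle_base","bin","deburring_tool","angle_clip","scale"]:
        for m in imaging.mark_of(q,p)[:3]: print(q,np.round(m["uv"],1),round(m["score"],2),atdepth(p,m["uv"]))
E
```

```text
pics
{'t': 0.0, 'q': array([ 1.198 ,  0.0533,  1.6143,  0.    ,  1.476 , -0.119 ]), 'dq': array([ 0.0008, -0.0027, -0.0014,  0.0007,  0.    ,  0.0004]), 'effort': array([ -0.0005, -39.3677, -37.018 ,  -0.0002,   0.0071,   0.    ]), 'tool_pos': array([0.1567, 0.6044, 0.2301]), 'tool_rot': array([ 2.4839,  1.9218, -0.0028]), 'contact_force': array([-0.1164,  0.2522, -0.2126]), 'wrist_torque': array([-0.0281, -0.0823,  0.0115]), 'opening': 0.08551077918747449}
side 43.91938967121595 -0.17752142259088838 cam [ 0.6529 -0.9846  0.9683]
pan_top [277.5 271. ] 0.88 [ 0.5697 -0.0551  0.0602]
zero_key_top [232.5 273.9] 0.55 [ 0.4596 -0.075   0.056 ]
holder_mid [271.6 267.1] 0.66 [ 0.5525 -0.0331  0.0507]
bottle_mid [212.6 341.8] 0.87 [ 0.46   -0.3156  0.0909]
bottle_base [218.1 364. ] 0.61 [ 0.4698 -0.326   0.0284]
bin [279.9 153.7] 0.72 [0.5164 0.5245 0.0456]
deburring_tool [321.9 257.9] 0.57 [0.6792 0.0575 0.0135]
angle_clip [318.  307.7] 0.58 [ 0.6774 -0.1112  0.0005]
angle_clip [231.7 277.4] 0.49 [ 0.4583 -0.0806  0.0491]
scale [263.  283.9] 0.64 [ 0.5365 -0.0801  0.0356]
top 57.84541179677
[... 171 characters left out ...]
d [337.7 214.3] 0.55 [ 0.5502 -0.0591  0.0471]
holder_mid [298.8 181.3] 0.29 [0.6667 0.068  0.0123]
bottle_mid [414.7 243.1] 0.61 [ 0.4551 -0.2901  0.1075]
bottle_base [406.2 244.4] 0.73 [ 0.4516 -0.2764  0.0697]
bin [136.6 226.7] 0.8 [0.5078 0.6205 0.0007]
bin [227.  236.6] 0.62 [0.4757 0.3121 0.0033]
deburring_tool [298.9 182.6] 0.69 [0.6635 0.0672 0.005 ]
deburring_tool [406.2 240.4] 0.47 [ 0.4647 -0.279   0.063 ]
angle_clip [345.4 180.7] 0.71 [ 0.6723 -0.0947 -0.0005]
angle_clip [298.  179.6] 0.34 [0.6725 0.0708 0.0128]
scale [333.5 218.8] 0.96 [ 0.5349 -0.0446  0.0497]
scale [301.8 182.4] 0.27 [0.6639 0.0574 0.0071]
wrist 64.48252029770364 0.021033282004463076 cam [0.0848 0.6231 0.3742]
```

View pics/side0.png

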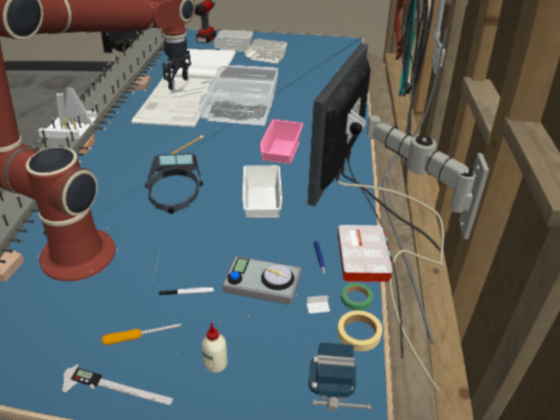

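View pics/top0.png

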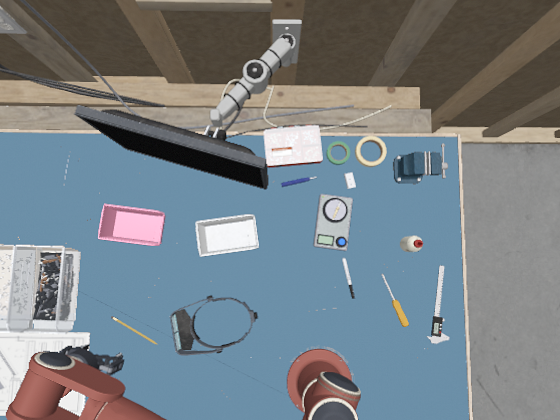

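View pics/wrist0.png

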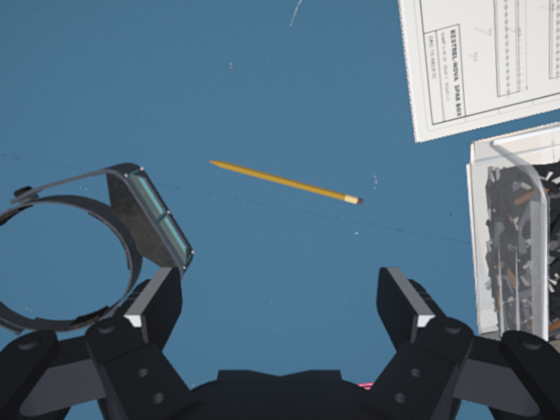

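The white bin is at top-view (227,236), the pink one is the decoy at (132,225). The scale is at (333,220), the bottle at (412,243) and the holder on the pan at about (335,210). Next I'll work out the hover move.

```bash
cat >> h.py <<'E'
np.set_printoptions(precision=4,suppress=True)
def go(X,o=None,yaw=None):
    """tool-frame shift to world X; yaw = wanted world direction angle of tool x"""
    o=o or monitor.get_obs(); R=Ro.from_rotvec(o["tool_rot"]).as_matrix()
    d=R.T@(np.array(X)-o["tool_pos"]); a=np.arctan2(R[1,0],R[0,0]); r=0
    if yaw is not None:
        r=-(yaw-a); r=(r+np.pi/2)%np.pi-np.pi/2   # tool z down
    return d,r,a
E
python3 - <<'E'
from h import *
o=monitor.get_obs(); R=Ro.from_rotvec(o["tool_rot"]).as_matrix(); print(R)
p=pickle.load(open("wrist0.pkl","rb")); print(R.T@(-np.array(p["R"]).T@p["t"]-o["tool_pos"]))
print(np.array(p["R"])@R)
print(go([0.50,-0.06,0.36]))
E
```

```text
[[ 0.2511  0.968  -0.    ]
 [ 0.968  -0.2511 -0.    ]
 [-0.     -0.     -1.    ]]
[-0.0005 -0.0743 -0.1429]
[[ 1.      0.0006 -0.0001]
 [-0.0006  0.9569 -0.2904]
 [-0.      0.2904  0.9569]]
(array([-0.5575,  0.4991, -0.1287]), 0, np.float64(1.3170079019485692))
```

>>> {"method": "step_arm", "body": {
  "targets": [0,0,-0.12,0,-0.55,0.49,-0.12,0,-0.55,0.49,-0.12,0,-0.55,0.49,-0.12,0,-0.55,0.49,-0.12,0,-0.55,0.49,-0.12,0,-0.55,0.49,-0.12,0,-0.55,0.49,-0.12,0,-0.55,0.49,-0.12,0,-0.55,0.49,-0.12,0,-0.55,0.49,-0.12,0,-0.55,0.49,-0.12,0]
}}

```text
t: 2.5
tool_pos: [0.3653, 0.1976, 0.322]
tool_rot: [2.484, 1.923, 0.002]
contact_force: [1.5, -0.0, -0.4]
opening: 0.0848
```

```bash
python3 - <<'E'
from h import *
o=monitor.get_obs(); print(o["t"],o["tool_pos"],o["tool_rot"])
print(go([0.49,-0.06,0.34],yaw=1.37))
E
```

```text
2.5 [0.3653 0.1976 0.322 ] [2.4839 1.9227 0.0022]
(array([-0.2181,  0.1853, -0.0179]), np.float64(-0.05255005335314733), np.float64(1.3174499466468528))
```

>>> {"method": "step_arm", "body": {
  "targets": [-0.22,0.185,-0.02,0,-0.22,0.185,-0.02,0,-0.22,0.185,-0.02,0,-0.22,0.185,-0.02,0,-0.22,0.185,-0.02,0,-0.22,0.185,-0.02,0,-0.22,0.185,-0.02,0,-0.22,0.185,-0.02,0,-0.22,0.185,-0.02,0,-0.22,0.185,-0.02,0,-0.22,0.185,-0.02,0]
}}

```text
t: 3.42
tool_pos: [0.4889, -0.0608, 0.3421]
tool_rot: [2.483, 1.924, 0.003]
contact_force: [-1.0, 0.1, 0.1]
opening: 0.0856
```

```bash
python3 - <<'E'
from h import *
o=monitor.get_obs(); print(o["t"],o["tool_pos"],o["tool_rot"])
p=imaging.get_image("wrist"); save(p,"wrist1.png"); pickle.dump(p,open("wrist1.pkl","wb"))
for q,z in [("pan_top",.05),("zero_key_top",.055),("holder_mid",.056),("scale",0)]:
    for m in imaging.mark_of(q,p)[:2]: print(q,np.round(m["uv"],1),round(m["score"],2),atdepth(p,m["uv"]),atz(p,m["uv"],z))
E
```

```text
3.4167 [ 0.4889 -0.0608  0.3421] [2.4828 1.9243 0.0026]
pan_top [297.3 221.8] 0.76 [ 0.5656 -0.0552  0.0597] [ 0.5691 -0.0555  0.05  ]
pan_top [297.8 212.3] 0.41 [ 0.5525 -0.0514  0.0605] [ 0.5559 -0.0516  0.05  ]
zero_key_top [267.7 146.1] 0.58 [ 0.4585 -0.068   0.0554] [ 0.4586 -0.068   0.055 ]
holder_mid [297.8 214.7] 0.56 [ 0.556  -0.0522  0.0598] [ 0.5572 -0.0523  0.056 ]
scale [292.1 185.1] 0.56 [ 0.5203 -0.0503  0.0354] [ 0.5284 -0.0509  0.    ]
scale [297.5 220.3] 0.53 [ 0.5635 -0.0545  0.0601] [ 0.5843 -0.0561  0.    ]
```

View pics/wrist1.png

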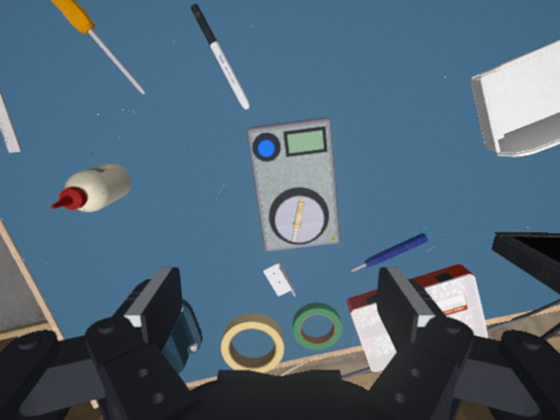

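```bash
python3 - <<'E'
from h import *
p=pickle.load(open("wrist1.pkl","rb")); X=cloud(p)
c=p["color"][110:270,230:360]; cv2.imwrite("pics/crop1.png",cv2.resize(c,None,fx=4,fy=3.7,interpolation=cv2.INTER_CUBIC)[:,:,::-1])
C=np.array([0.562,-0.056])
r=np.hypot(X[...,0]-C[0],X[...,1]-C[1])
pan=(abs(X[...,2]-.05)<.004)&(r<.045); hol=(X[...,2]>.054)&(r<.05)&(X[...,2]<.08)
print(pan.sum(),X[pan].mean(0),hol.sum(),X[hol].mean(0),X[hol].max(0))
pts=np.argwhere(pan|hol)[:,::-1].astype(np.int32)
(cx,cy),rad=cv2.minEnclosingCircle(pts); print("uv",cx,cy,rad,atz(p,(cx,cy),.05))
xy=X[pan|hol][:,:2].astype(np.float32); print(cv2.minEnclosingCircle(xy*1000))
h=X[hol][:,:2]; m=h.mean(0);w,V=np.linalg.eigh(np.cov((h-m).T));a=V[:,1];print("axis",a,np.degrees(np.arctan2(a[1],a[0])),np.sqrt(w)); s=(h-m)@a; print(s.min(),s.max()); 
n=np.array([-a[1],a[0]])
for lo in np.arange(-.04,.04,.006):
    k=(s>=lo)&(s<lo+.006)
    if k.sum(): print(round(lo,3),k.sum(),np.ptp((h-m)[k]@n),X[hol][k][:,2].max())
b=p["color"].astype(int); key=(b[...,2]>180)&(b[...,0]<90)&(X[...,2]>.045)
yx=np.argwhere(key); print(key.sum(),yx.mean(0)[::-1],atz(p,yx.mean(0)[::-1],.055),X[key].mean(0))
E
```

```text
1552 [ 0.5655 -0.0526  0.0503] 237 [ 0.5619 -0.0546  0.0593] [ 0.5919 -0.0414  0.0638]
uv 298.6322021484375 218.97796630859375 24.387510299682617 [ 0.5655 -0.0528  0.05  ]
((566.1676635742188, -53.6131477355957), 34.32541275024414)
axis [-0.9159  0.4015] 156.32723982901095 [0.0023 0.0165]
-0.032560184586389665 0.03065744447229423
-0.034 13 0.004656680564866724 0.05936033886343214
-0.028 15 0.005207172427956106 0.059672119035421654
-0.022 16 0.004760736736139262 0.0608187312404749
-0.016 22 0.007488437063588459 0.06279283535801897
-0.01 36 0.011174626608264914 0.06379725981538274
-0.004 28 0.00816383762088738 0.06102349709198868
0.002 23 0.007488671043844854 0.06135289258164156
0.008 23 0.007530762423764723 0.06223356429644827
0.014 27 0.007690113580419747 0.06147445367461492
0.02 27 0.00809727821331347 0.06160015096423679
0.026 7 0.0020977581934126296 0.05881881815131282
210 [265.7619 147.881 ] [ 0.4601 -0.071   0.055 ] [ 0.4601 -0.071   0.0552]
```

View pics/crop1.png

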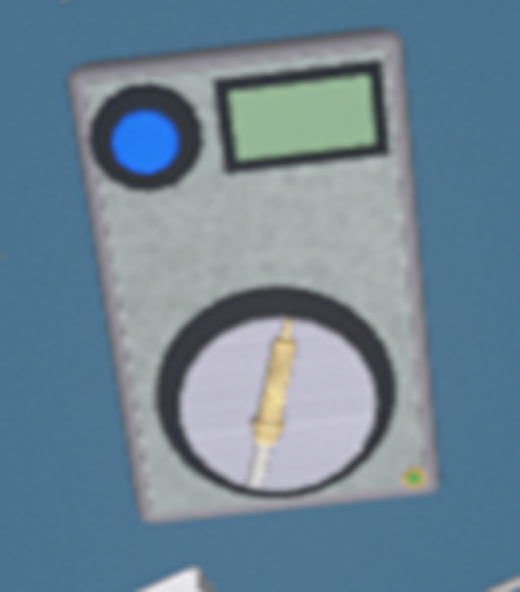

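```bash
python3 - <<'E'
from h import *
print(go([0.5546,-0.0514,0.11],yaw=1.157))
E
```

```text
(array([0.0253, 0.0608, 0.2324]), np.float64(0.16201912422656273), np.float64(1.3190191242265628))
```

>>> {"method": "step_arm", "body": {
  "targets": [0.0255,0.061,0.04,0.1,0.0255,0.061,0.08,0.162,0.0255,0.061,0.12,0.162,0.0255,0.061,0.16,0.162,0.0255,0.061,0.2,0.162,0.0255,0.061,0.2325,0.162,0.0255,0.061,0.2325,0.162,0.0255,0.061,0.2325,0.162],
  "grip": 0.035
}}

```text
t: 4.33
tool_pos: [0.552, -0.0502, 0.1061]
tool_rot: [-2.626, -1.716, 0.006]
contact_force: [-0.1, -0.2, 0.2]
opening: 0.0351
```

```bash
python3 - <<'E'
from h import *
p=imaging.get_image("wrist"); save(p,"wrist2.png"); pickle.dump(p,open("wrist2.pkl","wb"))
print(go([0.5546,-0.0514,0.0525],yaw=1.157))
X=cloud(p);o=monitor.get_obs();print(o['tool_pos'],o['opening'])
for z in (.056,.0525): print(proj(p,[.5546,-.0514,z]))
E
```

```text
(array([-0.0005,  0.0003,  0.0573]), np.float64(0.0005060045557261361), np.float64(1.1575060045557262))
[ 0.5545 -0.0509  0.1098] 0.035416839536923685
[279.8824 238.2324]
[279.8684 236.195 ]
```

View pics/wrist2.png

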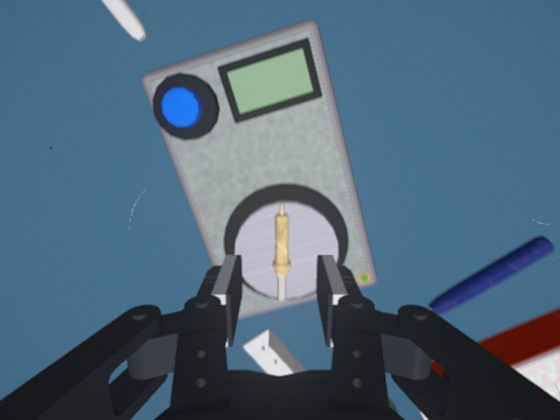

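The holder is upright in the picture at column 281, between the jaws (columns 240 and 320), so I'll descend and grip.

>>> {"method": "step_arm", "body": {
  "targets": [-0.0005,0,0.02,0,-0.0005,0,0.04,0,-0.0005,0,0.05,0,-0.0005,0,0.0575,0,-0.0005,0,0.0575,0,-0.0005,0,0.0575,0]
}}

```text
t: 4.88
tool_pos: [0.5554, -0.0515, 0.0539]
tool_rot: [2.629, 1.718, 0.003]
contact_force: [0.5, 0.7, -0.7]
opening: 0.035
```

>>> {"method": "step_arm", "body": {
  "targets": [0,0,0,0,0,0,0,0,0,0,0,0,0,0,0,0,0,0,0,0,0,0,0,0],
  "grip": 0,
  "force": 25
}}

```text
t: 5.38
tool_pos: [0.5569, -0.0518, 0.0559]
tool_rot: [2.627, 1.717, 0.007]
contact_force: [-0.5, 0.4, 6.1]
opening: 0.0113
```

```bash
python3 - <<'E'
from h import *
p=imaging.get_image("wrist"); save(p,"wrist3.png")
E
```

```text
(no output)
```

View pics/wrist3.png

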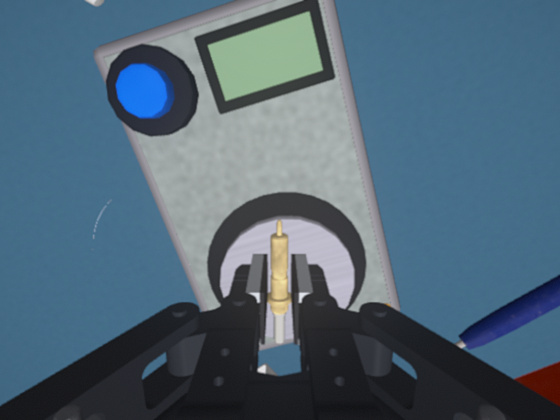

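>>> {"method": "step_arm", "body": {
  "targets": [0,0,0,0,0,0,0,0,0,0,-0.01,0,0,0,-0.02,0,0,0,-0.03,0,0,0,-0.04,0,0,0,-0.05,0,0,0,-0.05,0]
}}

```text
t: 6.1
tool_pos: [0.5585, -0.0522, 0.1094]
tool_rot: [2.624, 1.715, 0.013]
contact_force: [1.2, 0.7, 0.1]
opening: 0.0106
```

```bash
python3 - <<'E'
from h import *
p=imaging.get_image("wrist"); save(p,"wrist4.png")
E
```

```text
(no output)
```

View pics/wrist4.png

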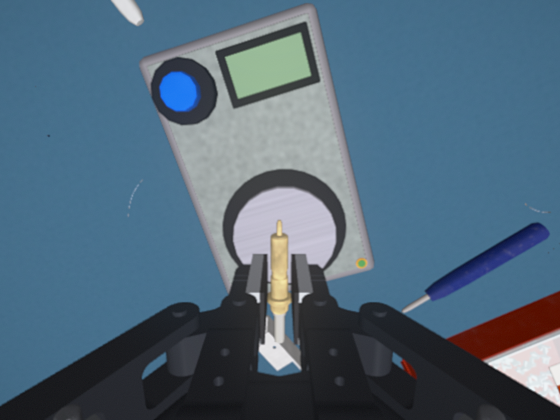

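The holder is gripped and off the pan. Now I'll locate the bin precisely.

```bash
python3 - <<'E'
from h import *
for n in ("top","wrist"):
    p=pickle.load(open(n+("0" if n=="top" else "1")+".pkl","rb")); X=cloud(p); c=p["color"].astype(int)
    box=(abs(X[...,0]-.48)<.12)&(X[...,1]>.18)&(X[...,1]<.45)&(c.min(-1)>110)
    for lo,hi in((.066,.085),(-.005,.012),(.04,.053)):
        k=box&(X[...,2]>lo)&(X[...,2]<hi); xy=X[k][:,:2].astype(np.float32)
        if k.sum()>5: print(n,lo,k.sum(),X[k].mean(0),cv2.minAreaRect(xy*1000))
E
```

```text
top 0.066 320 [0.4762 0.3311 0.0737] ((478.0687255859375, 309.6888427734375), (114.48719024658203, 182.3389129638672), 8.235815048217773)
top -0.005 1307 [0.4815 0.3134 0.0021] ((483.88433837890625, 315.0827941894531), (125.90966796875, 210.78216552734375), 8.185786247253418)
top 0.04 139 [0.4885 0.2909 0.0468] ((478.9492492675781, 300.4488830566406), (103.10095977783203, 184.97291564941406), 8.06020450592041)
wrist 0.066 700 [0.486  0.245  0.0736] ((487.2900695800781, 250.00205993652344), (115.13550567626953, 67.7169189453125), 8.676831245422363)
wrist -0.005 4315 [0.483  0.2881 0.0029] ((501.5515441894531, 258.8363952636719), (140.7877197265625, 144.49546813964844), 2.350266218185425)
wrist 0.04 779 [0.507  0.2281 0.0473] ((508.18304443359375, 227.18658447265625), (130.5957794189453, 68.37014770507812), 46.40513229370117)
```

```bash
python3 - <<'E'
from h import *
o=monitor.get_obs()
for w in ([.50,0,.17],[.478,.15,.18],[.478,.308,.17]): print(go(w,o,1.714))
E
```

```text
(array([ 0.0246, -0.0734, -0.0625]), np.float64(-0.5563989512567509), np.float64(1.157601048743249))
(array([ 0.1532, -0.1536, -0.0729]), np.float64(-0.5563989512567509), np.float64(1.157601048743249))
(array([ 0.2979, -0.2172, -0.0631]), np.float64(-0.5563989512567509), np.float64(1.157601048743249))
```

>>> {"method": "step_arm", "body": {
  "targets": [0.01,-0.02,-0.035,-0.05,0.0246,-0.045,-0.06,-0.15,0.05,-0.075,-0.065,-0.25,0.08,-0.1,-0.07,-0.35,0.11,-0.125,-0.073,-0.45,0.14,-0.15,-0.073,-0.556,0.175,-0.165,-0.073,-0.556,0.21,-0.18,-0.07,-0.556,0.245,-0.195,-0.067,-0.556,0.28,-0.21,-0.063,-0.556,0.298,-0.217,-0.063,-0.556,0.298,-0.217,-0.063,-0.556]
}}

```text
t: 7.15
tool_pos: [0.4772, 0.3113, 0.1689]
tool_rot: [2.048, 2.374, 0.007]
contact_force: [0.1, -0.4, -0.1]
opening: 0.0107
```

```bash
python3 - <<'E'
from h import *
p=imaging.get_image("wrist"); save(p,"wrist5.png")
print(go([.478,.308,.022],yaw=1.714)); o=monitor.get_obs(); print(o["tool_pos"])
X=cloud(p); k=(X[...,2]>.04)&(X[...,2]<.082)&(p["color"].min(-1)>130); print(k.sum(),X[k].mean(0),cv2.minAreaRect(X[k][:,:2].astype(np.float32)*1000))
E
```

```text
(array([-0.001 , -0.0007,  0.1469]), np.float64(0.0027956417596510796), np.float64(1.716795641759651))
[0.4774 0.3094 0.1689]
7907 [0.4763 0.3303 0.0674] ((529.2677612304688, 256.6366271972656), (206.44593811035156, 512.2884521484375), 24.047555923461914)
```

View pics/wrist5.png

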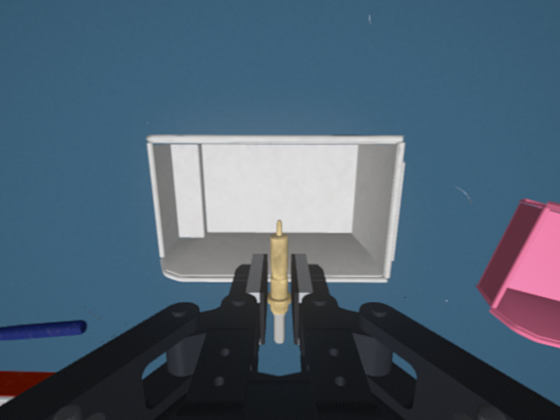

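The holder hangs centred over the white bin, whose rim runs from columns 150 to 400. I'll lower it, shifting 6 mm toward the base, and release it.

>>> {"method": "step_arm", "body": {
  "targets": [-0.001,-0.006,0.04,0,-0.001,-0.006,0.08,0,-0.001,-0.006,0.11,0,-0.001,-0.006,0.135,0,-0.001,-0.006,0.15,0,-0.001,-0.006,0.155,0,-0.001,-0.006,0.155,0,-0.001,-0.006,0.155,0]
}}

```text
t: 7.87
tool_pos: [0.4735, 0.3068, 0.0147]
tool_rot: [2.049, 2.371, 0.007]
contact_force: [0.7, -0.0, 0.6]
opening: 0.0111
```

>>> {"method": "step_arm", "body": {
  "targets": [0,0,0,0,0,0,0,0,0,0,0,0,0,0,0,0],
  "grip": 0.04
}}

```text
t: 8.2
tool_pos: [0.4742, 0.3072, 0.0159]
tool_rot: [2.049, 2.37, 0.01]
contact_force: [-1.2, -0.1, 0.7]
opening: 0.04
```

>>> {"method": "step_arm", "body": {
  "targets": [0,0,-0.02,0,0,0,-0.06,0,0,0,-0.1,0,0,0,-0.14,0,0,0,-0.16,0,0,0,-0.16,0]
}}

```text
t: 8.7
tool_pos: [0.476, 0.3092, 0.1839]
tool_rot: [2.045, 2.366, 0.028]
contact_force: [0.3, 0.3, 1.1]
opening: 0.0404
```

```bash
python3 - <<'E'
from h import *
p=imaging.get_image("wrist"); save(p,"wrist6.png"); X=cloud(p)
c=p["color"].astype(int); g=(c[...,0]-c[...,2]>60)&(X[...,2]<.06)&(X[...,1]>.2)&(X[...,1]<.42)
print(g.sum(),X[g].mean(0),X[g].min(0),X[g].max(0))
o=monitor.get_obs();print(o["t"],o["tool_pos"])
for w in ([.47,.15,.2],[.40,-.0,.2],[.40,-.07,.2]): print(go(w,o))
E
```

```text
213 [0.4743 0.3065 0.0128] [0.4501 0.3015 0.0095] [0.4933 0.3117 0.0166]
8.75 [0.4745 0.3084 0.1804]
(array([-0.1561, -0.0271, -0.0201]), 0, np.float64(1.716249939360195))
(array([-0.2944, -0.1181, -0.0217]), 0, np.float64(1.716249939360195))
(array([-0.3636, -0.1282, -0.0219]), 0, np.float64(1.716249939360195))
```

View pics/wrist6.png

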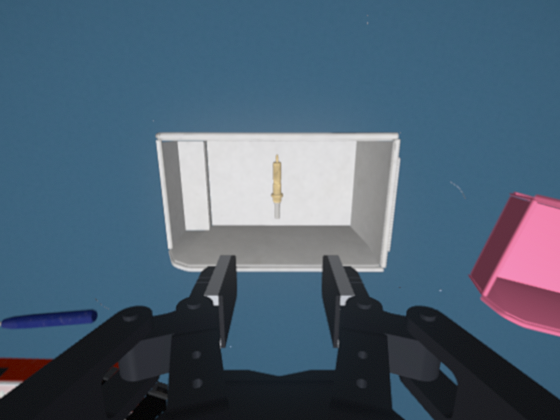

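The holder lies alone on the white bin's floor at (277,185) and has been let go. Next is the key.

```bash
python3 - <<'E'
from h import *
o=monitor.get_obs()
for w in ([.46,.12,.15],[.46,-.071,.12]): print(go(w,o,1.5))
print(Ro.from_rotvec(o["tool_rot"]).as_matrix()[:,2])
E
```

```text
(array([-0.1843, -0.0422,  0.0296]), np.float64(0.2162499393601951), np.float64(1.716249939360195))
(array([-0.3733, -0.0704,  0.0592]), np.float64(0.2162499393601951), np.float64(1.716249939360195))
[ 0.0177  0.0024 -0.9998]
```

>>> {"method": "step_arm", "body": {
  "targets": [-0.04,-0.01,0,0,-0.08,-0.02,0,0.05,-0.12,-0.03,0,0.1,-0.16,-0.035,0,0.15,-0.2,-0.04,0.01,0.216,-0.24,-0.045,0.02,0.216,-0.28,-0.055,0.03,0.216,-0.32,-0.06,0.04,0.216,-0.36,-0.068,0.05,0.216,-0.373,-0.07,0.059,0.216,-0.373,-0.07,0.059,0.216,-0.373,-0.07,0.059,0.216],
  "grip": 0
}}

```text
t: 9.75
tool_pos: [0.4589, -0.0706, 0.1181]
tool_rot: [2.296, 2.135, 0.02]
contact_force: [-0.0, -0.3, -0.3]
opening: -0.0
```

```bash
python3 - <<'E'
from h import *
p=imaging.get_image("wrist"); save(p,"wrist7.png"); pickle.dump(p,open("wrist7.pkl","wb")); X=cloud(p); b=p["color"].astype(int)
key=(b[...,2]>180)&(b[...,0]<90)&(X[...,2]>.045)&(X[...,2]<.065)
yx=np.argwhere(key); uv=yx.mean(0)[::-1]; K_=atz(p,uv,.055); print(uv,K_,X[key].mean(0))
C=np.array([0.566,-0.053]); r=np.hypot(X[...,0]-C[0],X[...,1]-C[1])
pan=(abs(X[...,2]-.05)<.004)&(r<.045); xy=X[pan][:,:2].astype(np.float32); print(pan.sum(),X[pan].mean(0),cv2.minEnclosingCircle(xy*1000))
o=monitor.get_obs();print(o["t"],o["tool_pos"],o["opening"],Ro.from_rotvec(o["tool_rot"]).as_matrix()[:,2],go([K_[0],K_[1],.065],o))
E
```

```text
[278.901  227.1367] [ 0.4601 -0.0709  0.055 ] [ 0.4601 -0.0709  0.055 ]
333 [ 0.5707 -0.079   0.0502] ((570.701171875, -79.72380828857422), 14.52725887298584)
9.8 [ 0.4595 -0.0701  0.119 ] -1.673354895921847e-05 [ 0.0154  0.0037 -0.9999] (array([-0.0011, -0.0002,  0.0539]), 0, np.float64(1.4998059152630718))
```

View pics/wrist7.png

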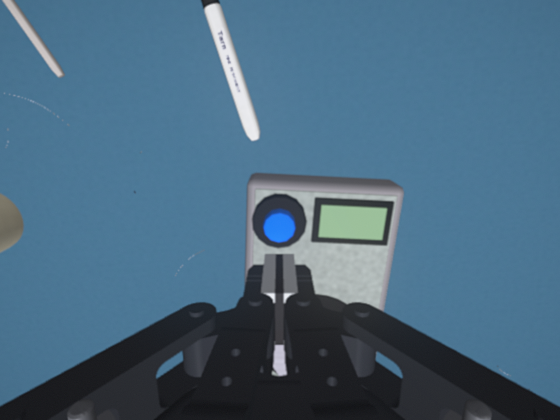

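The blue key at (279,227) lines up with the closed fingertips, so I'll press.

>>> {"method": "step_arm", "body": {
  "targets": [-0.001,0,0.03,0,-0.001,0,0.05,0,-0.001,0,0.06,0,-0.001,0,0.065,0,-0.001,0,0.07,0,-0.001,0,0.073,0,-0.001,0,0.073,0]
}}

```text
t: 10.38
tool_pos: [0.4614, -0.07, 0.0498]
tool_rot: [2.293, 2.139, 0.021]
contact_force: [-9.4, 3.8, 16.0]
opening: 0.0001
```

```bash
python3 - <<'E'
from h import *
o=monitor.get_obs();print(o["tool_pos"],o["contact_force"])
E
```

```text
[ 0.4614 -0.07    0.0498] [-9.433   3.7767 15.9521]
```

>>> {"method": "step_arm", "body": {
  "targets": [0,0,0.002,0,0,0,0.002,0,0,0,0.002,0]
}}

```text
t: 10.63
tool_pos: [0.4632, -0.07, 0.05]
tool_rot: [2.29, 2.137, 0.024]
contact_force: [-1.5, 1.3, 8.9]
opening: -0.0004
```

>>> {"method": "step_arm", "body": {
  "targets": [0,0,-0.02,0,0,0,-0.06,0,0,0,-0.1,0,0,0,-0.14,0,0,0,-0.18,0,0,0,-0.18,0]
}}

```text
t: 11.13
tool_pos: [0.4647, -0.072, 0.2408]
tool_rot: [2.278, 2.127, 0.038]
contact_force: [1.1, -0.2, 0.4]
opening: 0.0001
```

```bash
python3 - <<'E'
from h import *
p=pickle.load(open("top0.pkl","rb"));s=pickle.load(open("side0.pkl","rb"));w=pickle.load(open("wrist1.pkl","rb"))
for n,q in(("top",p),("side",s),("wrist",w)):
    X=cloud(q);c=q["color"].astype(int)
    red=(c[...,0]-c[...,1]>70)&(c[...,0]-c[...,2]>70)&(abs(X[...,0]-.455)<.08)&(abs(X[...,1]+.29)<.08)&(X[...,2]>.09)&(X[...,2]<.112)
    body=(c.min(-1)>120)&(abs(X[...,0]-.455)<.08)&(abs(X[...,1]+.29)<.08)&(X[...,2]>.01)&(X[...,2]<.068)
    print(n,red.sum(),X[red].mean(0),X[red].min(0),X[red].max(0),body.sum(), X[body].mean(0) if body.sum() else 0)
    if body.sum()>10:
        from scipy.optimize import least_squares
        b=X[body]; r=least_squares(lambda v:np.hypot(b[:,0]-v[0],b[:,1]-v[1])-.026,[.455,-.29],loss="soft_l1",f_scale=.002); print("axis",r.x, np.abs(r.fun).mean())
o=monitor.get_obs();print(o["tool_pos"],o["t"]);print(go([.39,-.29,.26],o,1.5))
E
```

```text
top 35 [ 0.4553 -0.2976  0.1076] [ 0.446  -0.3102  0.0991] [ 0.4652 -0.2886  0.112 ] 80 [ 0.4548 -0.2816  0.0416]
axis [ 0.4544 -0.3026] 0.0005224255711106801
side 68 [ 0.4593 -0.3104  0.1079] [ 0.4473 -0.3176  0.1006] [ 0.4696 -0.2948  0.1119] 264 [ 0.4716 -0.3225  0.0397]
axis [ 0.4582 -0.3035] 0.0008847909821120922
wrist 256 [ 0.454  -0.2982  0.1093] [ 0.4426 -0.3116  0.103 ] [ 0.4672 -0.2896  0.112 ] 44 [ 0.4765 -0.2881  0.0476]
axis [ 0.4545 -0.3016] 0.00031527772242281475
[ 0.4647 -0.072   0.2408] 11.1333
(array([-0.2226, -0.0589, -0.0214]), np.float64(0.0023797837310013392), np.float64(1.5023797837310013))
```

```bash
python3 - <<'E'
from h import *
o=monitor.get_obs();print(go([.452,-.302,.24],o,1.5),Ro.from_rotvec(o["tool_rot"]).as_matrix()[:,2])
E
```

```text
(array([-0.2303,  0.0031,  0.0008]), np.float64(0.0023797837310013392), np.float64(1.5023797837310013)) [ 0.035  -0.0016 -0.9994]
```

>>> {"method": "step_arm", "body": {
  "targets": [-0.04,0,0,0,-0.08,0,0,0,-0.12,0,0,0,-0.16,0,0,0,-0.2,0.002,0,0,-0.23,0.003,0,0,-0.23,0.003,0,0,-0.23,0.003,0,0,-0.23,0.003,0,0],
  "grip": 0.06
}}

```text
t: 11.88
tool_pos: [0.4521, -0.3014, 0.2406]
tool_rot: [2.278, 2.127, 0.039]
contact_force: [-0.4, 0.1, -0.7]
opening: 0.0603
```

```bash
python3 - <<'E'
from h import *
p=imaging.get_image("wrist"); save(p,"wrist8.png"); pickle.dump(p,open("wrist8.pkl","wb")); X=cloud(p); c=p["color"].astype(int)
red=(c[...,0]-c[...,1]>70)&(c[...,0]-c[...,2]>70)&(abs(X[...,0]-.455)<.08)&(abs(X[...,1]+.3)<.08)&(X[...,2]>.09)
k=red&(X[...,2]<.111)&(X[...,2]>.105); print(k.sum(),X[k].mean(0),X[k].min(0),X[k].max(0),cv2.minEnclosingCircle(X[k][:,:2].astype(np.float32)*1000))
k=red&(X[...,2]>.128); print("nozzle",k.sum(),X[k].mean(0))
body=(c.min(-1)>100)&(abs(X[...,0]-.455)<.08)&(abs(X[...,1]+.3)<.08)&(X[...,2]>.01)&(X[...,2]<.066)
from scipy.optimize import least_squares
b=X[body]; r=least_squares(lambda v:np.hypot(b[:,0]-v[0],b[:,1]-v[1])-.026,[.455,-.30],loss="soft_l1",f_scale=.002); print("axis",body.sum(),r.x, np.abs(r.fun).mean())
o=monitor.get_obs();print(o["t"],o["tool_pos"],o["opening"],Ro.from_rotvec(o["tool_rot"]).as_matrix()[:,2])
E
```

```text
345 [ 0.4524 -0.3025  0.1095] [ 0.4423 -0.3154  0.1055] [ 0.4672 -0.2912  0.111 ] ((454.9763488769531, -303.3111877441406), 12.710721969604492)
nozzle 28 [ 0.4548 -0.3038  0.1393]
axis 234 [ 0.4554 -0.3037] 0.00014988095145984862
11.9333 [ 0.4522 -0.3009  0.2407] 0.05984288067506502 [ 0.0352 -0.0014 -0.9994]
```

View pics/wrist8.png

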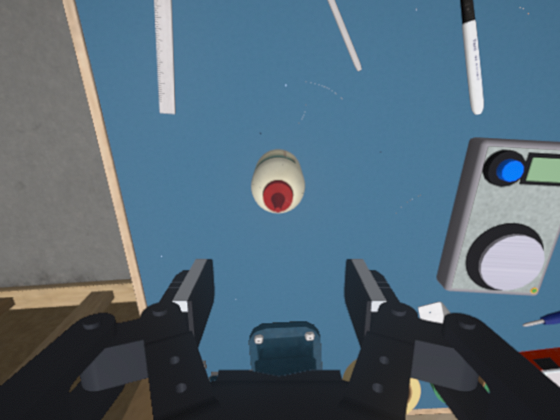

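```bash
python3 - <<'E'
from h import *
for z in (.16,.097): print(go([.455,-.3035,z]))
E
```

```text
(array([-0.0025,  0.0001,  0.0807]), 0, np.float64(1.5033324930908085))
(array([-0.0026, -0.0021,  0.1437]), 0, np.float64(1.5033324930908085))
```

>>> {"method": "step_arm", "body": {
  "targets": [-0.0025,0,0.03,0,-0.0025,0,0.06,0,-0.0025,0,0.08,0,-0.0026,-0.001,0.1,0,-0.0026,-0.002,0.12,0,-0.0026,-0.002,0.135,0,-0.0026,-0.002,0.1435,0,-0.0026,-0.002,0.1435,0,-0.0026,-0.002,0.1435,0,-0.0026,-0.002,0.1435,0]
}}

```text
t: 12.77
tool_pos: [0.456, -0.3037, 0.0987]
tool_rot: [2.274, 2.127, 0.039]
contact_force: [0.5, -0.6, 0.6]
opening: 0.06
```

```bash
python3 - <<'E'
from h import *
p=imaging.get_image("wrist"); save(p,"wrist9.png")
o=monitor.get_obs();print(o["t"],o["tool_pos"],o["contact_force"],Ro.from_rotvec(o["tool_rot"]).as_matrix()[:,2])
E
```

```text
12.8167 [ 0.456  -0.304   0.0989] [-0.0842 -0.1363  0.2972] [ 0.0374 -0.0034 -0.9993]
```

View pics/wrist9.png

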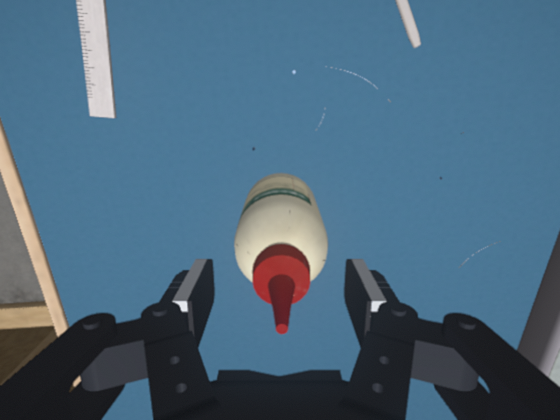

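The cap at (281,272) sits centred between the jaws (columns 213 and 346), so I'll close on it.

>>> {"method": "step_arm", "body": {
  "targets": [0,0,0.002,0,0,0,0.002,0,0,0,0.002,0,0,0,0.002,0,0,0,0.002,0,0,0,0.002,0,0,0,0.002,0,0,0,0.002,0],
  "grip": 0.0,
  "force": 35
}}

```text
t: 13.48
tool_pos: [0.4567, -0.3044, 0.0979]
tool_rot: [2.273, 2.125, 0.04]
contact_force: [0.6, 1.4, 5.6]
opening: 0.0242
```

```bash
python3 - <<'E'
from h import *
p=imaging.get_image("wrist"); save(p,"wrist10.png")
o=monitor.get_obs();print(o["t"],o["tool_pos"],o["contact_force"],o["opening"])
E
```

```text
13.5333 [ 0.4567 -0.3044  0.0979] [-0.3731  1.2324  5.0854] 0.024179897328206704
```

View pics/wrist10.png

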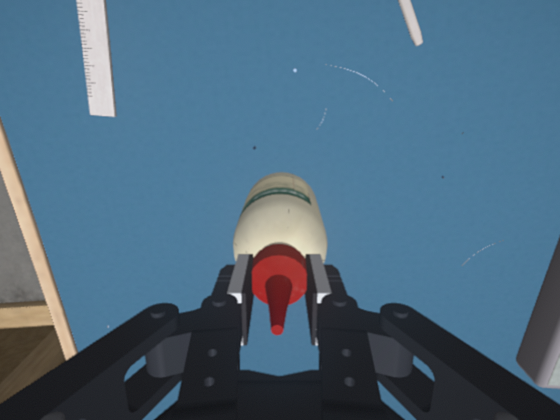

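>>> {"method": "step_arm", "body": {
  "targets": [0,0,-0.004,0,0,0,-0.01,0,0,0,-0.02,0,0,0,-0.03,0,0,0,-0.03,0,0,0,-0.03,0]
}}

```text
t: 14.03
tool_pos: [0.456, -0.3048, 0.1293]
tool_rot: [2.271, 2.124, 0.04]
contact_force: [-0.1, -0.4, -0.5]
opening: 0.0243
```

```bash
python3 - <<'E'
from h import *
p=imaging.get_image("side"); c=p["color"][290:390,150:290]; cv2.imwrite("pics/side11.png",cv2.resize(c,None,fx=5,fy=5,interpolation=cv2.INTER_CUBIC)[:,:,::-1])
o=monitor.get_obs();print(o["t"],o["tool_pos"],o["contact_force"],o["opening"],Ro.from_rotvec(o["tool_rot"]).as_matrix()[:,2])
E
```

```text
14.0833 [ 0.4556 -0.3044  0.1284] [-1.3049 -0.0856 -1.5154] 0.02415295161639901 [ 0.0394 -0.0048 -0.9992]
```

View pics/side11.png

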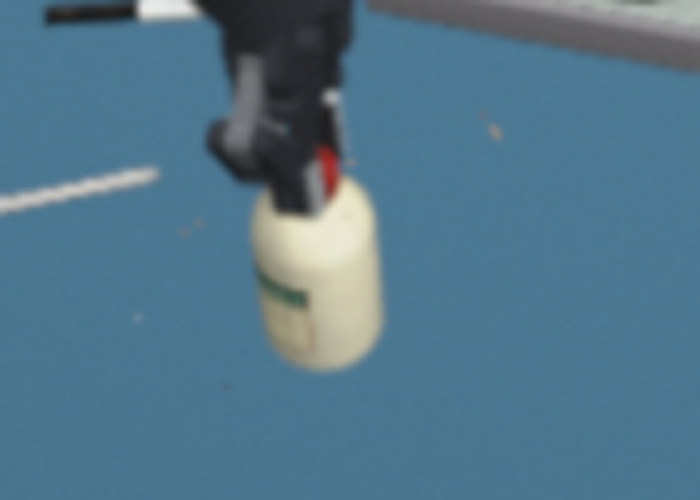

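```bash
python3 - <<'E'
from h import *
o=monitor.get_obs()
for w in ([.456,-.304,.18],[.5,-.2,.195],[.566,-.053,.195]): print(go(w,o))
E
```

```text
(array([ 0.0003,  0.0024, -0.0515]), 0, np.float64(1.5037281067568664))
(array([ 0.107 ,  0.0399, -0.0653]), 0, np.float64(1.5037281067568664))
(array([ 0.2581,  0.0958, -0.0634]), 0, np.float64(1.5037281067568664))
```

>>> {"method": "step_arm", "body": {
  "targets": [0,0,-0.02,0,0,0.002,-0.04,0,0.01,0.005,-0.055,0,0.03,0.012,-0.063,0,0.055,0.02,-0.065,0,0.08,0.03,-0.065,0,0.107,0.04,-0.065,0,0.132,0.049,-0.065,0,0.157,0.058,-0.064,0,0.182,0.067,-0.064,0,0.207,0.077,-0.064,0,0.23,0.085,-0.064,0]
}}

```text
t: 15.08
tool_pos: [0.5534, -0.0787, 0.1945]
tool_rot: [2.273, 2.126, 0.039]
contact_force: [-1.1, 0.0, -0.7]
opening: 0.0243
```

```bash
python3 - <<'E'
from h import *
o=monitor.get_obs();print(o["tool_pos"],o["opening"]); print(go([.566,-.053,.19],o))
E
```

```text
[ 0.5534 -0.0787  0.1945] 0.024305469819986842
(array([0.0265, 0.0107, 0.0048]), 0, np.float64(1.5041147177574312))
```

>>> {"method": "step_arm", "body": {
  "targets": [0.012,0.005,0.003,0,0.022,0.009,0.005,0,0.0265,0.011,0.005,0,0.0265,0.011,0.005,0,0.0265,0.011,0.005,0,0.0265,0.011,0.005,0]
}}

```text
t: 15.58
tool_pos: [0.5661, -0.0539, 0.1898]
tool_rot: [2.274, 2.125, 0.038]
contact_force: [-0.4, 0.3, -0.7]
opening: 0.0241
```

```bash
python3 - <<'E'
from h import *
from scipy.optimize import least_squares
ims={}
for n in("side","wrist"):
    p=imaging.get_image(n); save(p,n+"12.png"); pickle.dump(p,open(n+"12.pkl","wb")); ims[n]=p
o=monitor.get_obs(); T=o["tool_pos"]; print(o["t"],T,o["opening"])
for n,p in ims.items():
    X=cloud(p); c=p["color"].astype(int)
    m=(c.min(-1)>90)&(np.hypot(X[...,0]-T[0],X[...,1]-T[1])<.05)&(X[...,2]>T[2]-.095)&(X[...,2]<T[2]-.035)&(c[...,0]>c[...,2]+5)
    b=X[m]; print(n,m.sum(),b.min(0),b.max(0))
    # axis with tilt: point at height T.z-0.06
    z0=T[2]-.1
    r=least_squares(lambda v:np.hypot(b[:,0]-v[0]-v[2]*(b[:,2]-z0),b[:,1]-v[1]-v[3]*(b[:,2]-z0))-.026,[T[0],T[1],0,0],loss="soft_l1",f_scale=.001); print("axis@base,slopes",r.x,np.abs(r.fun).mean())
E
python3 -c "
import cv2
a=cv2.imread('pics/side12.png')[200:310,200:340];cv2.imwrite('pics/side12c.png',cv2.resize(a,None,fx=5,fy=5,interpolation=2))"
```

```text
15.6833 [ 0.5662 -0.0539  0.19  ] 0.02409588771018956
side 327 [ 0.5442 -0.0849  0.0954] [ 0.5926 -0.0587  0.1542]
axis@base,slopes [ 0.5675 -0.053   0.003  -0.0126] 0.0011736290995498313
wrist 1104 [ 0.5382 -0.076   0.0956] [ 0.558  -0.0283  0.155 ]
axis@base,slopes [ 0.5647 -0.053   0.0004 -0.0159] 0.00015592582719602485
```

View pics/side12c.png

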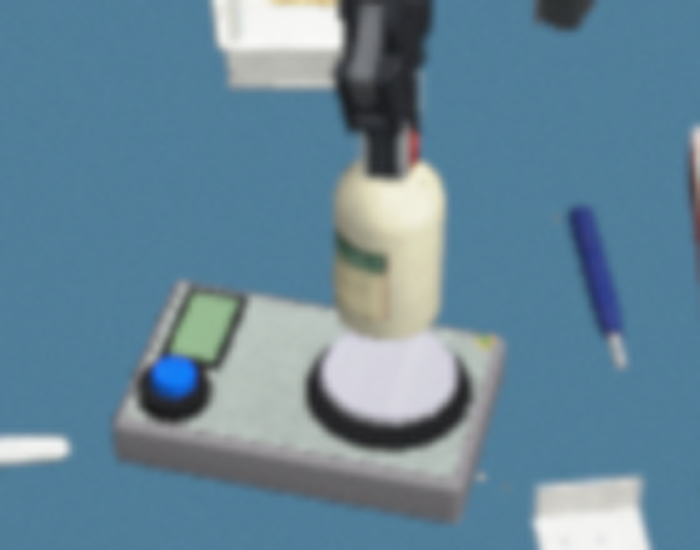

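View pics/wrist12.png

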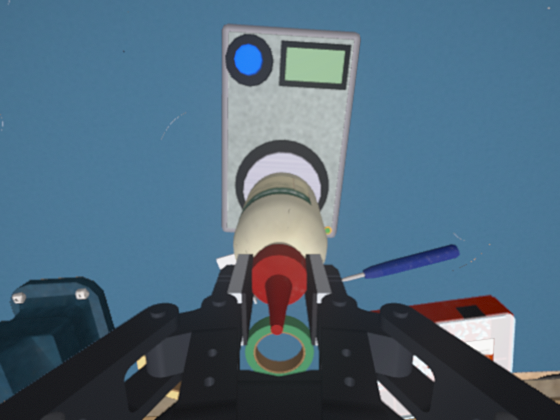

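The bottle is almost upright (slope about 0.015) and its base is over the pan's centre within about 1.5 mm. I'll lower it gently.

>>> {"method": "step_arm", "body": {
  "targets": [0,0,0.008,0,0,0,0.016,0,0,-0.001,0.023,0,0,-0.001,0.029,0,0,-0.0012,0.033,0,0,-0.0014,0.036,0,0,-0.0014,0.038,0,0,-0.0015,0.039,0,0,-0.0015,0.039,0,0,-0.0015,0.039,0]
}}

```text
t: 16.52
tool_pos: [0.5664, -0.054, 0.1513]
tool_rot: [2.273, 2.124, 0.039]
contact_force: [-0.5, -0.4, -1.3]
opening: 0.0244
```

>>> {"method": "step_arm", "body": {
  "targets": [0,0,0.0005,0,0,0,0.001,0,0,0,0.0015,0,0,0,0.002,0,0,0,0.0025,0,0,0,0.003,0,0,0,0.003,0]
}}

```text
t: 17.1
tool_pos: [0.5664, -0.054, 0.1481]
tool_rot: [2.273, 2.124, 0.039]
contact_force: [-0.5, -0.3, -0.7]
opening: 0.0242
```

```bash
python3 - <<'E'
from h import *
from scipy.optimize import least_squares
o=monitor.get_obs(); T=o["tool_pos"]; print(o["t"],T,o["opening"],o["contact_force"])
p=imaging.get_image("side"); save(p,"side13.png"); 
a=p["color"][200:310,200:340];cv2.imwrite('pics/side13c.png',cv2.resize(a,None,fx=5,fy=5,interpolation=2)[:,:,::-1])
p=imaging.get_image("wrist"); save(p,"wrist13.png");X=cloud(p); c=p["color"].astype(int)
m=(c.min(-1)>90)&(np.hypot(X[...,0]-T[0],X[...,1]-T[1])<.05)&(X[...,2]>T[2]-.088)&(X[...,2]<T[2]-.035)&(c[...,0]>c[...,2]+5)
b=X[m];z0=.05
r=least_squares(lambda v:np.hypot(b[:,0]-v[0]-v[2]*(b[:,2]-z0),b[:,1]-v[1]-v[3]*(b[:,2]-z0))-.026,[T[0],T[1],0,0],loss="soft_l1",f_scale=.001); print(m.sum(),"axis@base,slopes",r.x,np.abs(r.fun).mean())
E
```

```text
17.1 [ 0.5664 -0.054   0.1481] 0.0242024428743979 [-0.4924 -0.3045 -0.7444]
1036 axis@base,slopes [ 0.565  -0.0531  0.0009 -0.0161] 0.00013881804697310913
```

View pics/side13c.png

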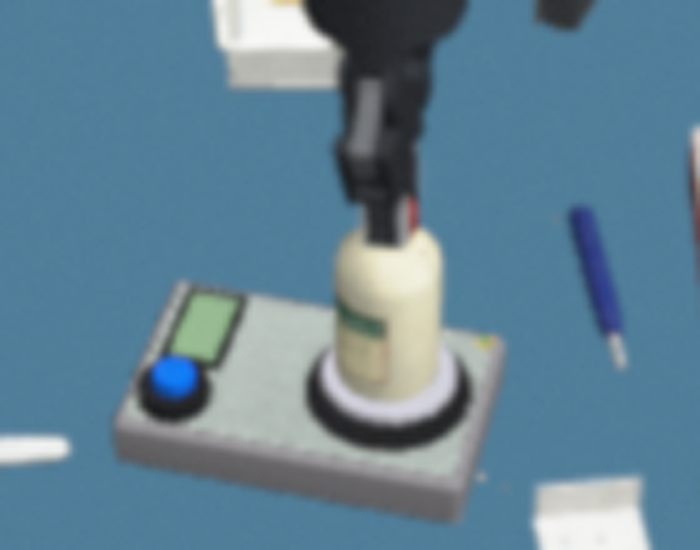

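Centred over the pan with no clear contact yet, so I'll inch lower.

>>> {"method": "step_arm", "body": {
  "targets": [0,0,0.0005,0,0,0,0.001,0,0,0,0.0015,0,0,0,0.002,0,0,0,0.002,0]
}}

```text
t: 17.62
tool_pos: [0.5676, -0.054, 0.148]
tool_rot: [2.272, 2.123, 0.042]
contact_force: [-0.3, 1.0, 4.9]
opening: 0.0239
```

The bottle is seated (force rose to +4.9 N), so I'll release it.

>>> {"method": "step_arm", "body": {
  "targets": [0,0,0,0,0,0,0,0,0,0,0,0],
  "force": 20
}}

```text
t: 17.87
tool_pos: [0.5677, -0.054, 0.1481]
tool_rot: [2.272, 2.123, 0.042]
contact_force: [0.4, 0.6, 1.1]
opening: 0.0243
```

>>> {"method": "step_arm", "body": {
  "targets": [0,0,0,0,0,0,0,0,0,0,0,0,0,0,0,0,0,0,0,0,0,0,0,0],
  "grip": 0.06
}}

```text
t: 18.37
tool_pos: [0.5676, -0.0541, 0.1479]
tool_rot: [2.272, 2.123, 0.042]
contact_force: [0.2, 0.3, -0.4]
opening: 0.06
```

```bash
python3 - <<'E'
from h import *
from scipy.optimize import least_squares
p=imaging.get_image("wrist"); save(p,"wrist14.png")
o=monitor.get_obs(); T=o["tool_pos"]; print(o["t"],T,o["opening"],o["contact_force"])
X=cloud(p); c=p["color"].astype(int)
m=(c.min(-1)>90)&(np.hypot(X[...,0]-T[0],X[...,1]-T[1])<.05)&(X[...,2]>.06)&(X[...,2]<.115)&(c[...,0]>c[...,2]+5)
b=X[m];z0=.05
r=least_squares(lambda v:np.hypot(b[:,0]-v[0]-v[2]*(b[:,2]-z0),b[:,1]-v[1]-v[3]*(b[:,2]-z0))-.026,[T[0],T[1],0,0],loss="soft_l1",f_scale=.001); print(m.sum(),"axis@base,slopes",r.x,np.abs(r.fun).mean())
print(go([.5655,-.0535,.25],o))
E
```

```text
18.4167 [ 0.5676 -0.0541  0.148 ] 0.05966049093037522 [-1.0088  0.2388 -0.1159]
1078 axis@base,slopes [ 0.5664 -0.0535  0.0031  0.0024] 0.00014780655156977081
(array([ 0.0002,  0.0022, -0.102 ]), 0, np.float64(1.5029694632527233))
```

View pics/wrist14.png

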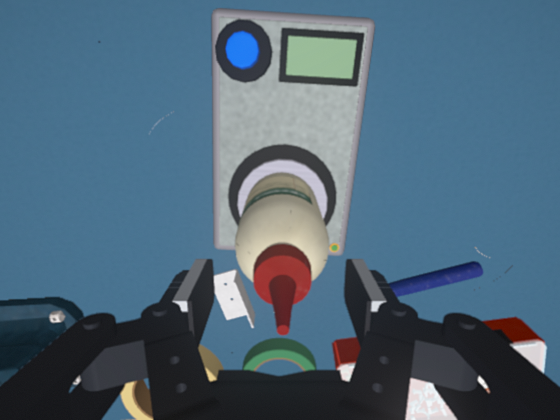

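The jaws are clear of the cap and the bottle is upright (slopes under 0.004), so I'll retract vertically.

>>> {"method": "step_arm", "body": {
  "targets": [0,0.0005,-0.02,0,0,0.001,-0.045,0,0,0.002,-0.075,0,0,0.002,-0.11,0,0,0.003,-0.14,0,0,0.003,-0.14,0,0,0.003,-0.14,0]
}}

```text
t: 19.0
tool_pos: [0.566, -0.0538, 0.2913]
tool_rot: [2.268, 2.12, 0.047]
contact_force: [-0.3, 0.9, -0.5]
opening: 0.0598
```

>>> {"method": "step_arm", "body": {
  "targets": [0,-0.04,0,0,0,-0.08,0,0,0,-0.1,0,0,0,-0.1,0,0,0,-0.1,0,0,0,-0.1,0,0]
}}

```text
t: 19.5
tool_pos: [0.4663, -0.047, 0.2855]
tool_rot: [2.269, 2.12, 0.046]
contact_force: [0.1, -0.2, 0.5]
opening: 0.0599
```

```bash
python3 - <<'E'
from h import *
from scipy.optimize import least_squares
p=imaging.get_image("side"); save(p,"side15.png"); 
a=p["color"][140:320,180:350];cv2.imwrite('pics/side15c.png',cv2.resize(a,None,fx=3.3,fy=3.3,interpolation=2)[:,:,::-1])
p=imaging.get_image("wrist"); save(p,"wrist15.png");X=cloud(p); c=p["color"].astype(int)
o=monitor.get_obs(); print(o["t"],o["tool_pos"])
d=np.hypot(X[...,0]-.566,X[...,1]+.0535)
m=(c.min(-1)>80)&(d<.04)&(X[...,2]>.06)&(X[...,2]<.115)&(c[...,0]>c[...,2]+5)
b=X[m];z0=.05
if m.sum()>20:
  r=least_squares(lambda v:np.hypot(b[:,0]-v[0]-v[2]*(b[:,2]-z0),b[:,1]-v[1]-v[3]*(b[:,2]-z0))-.026,[.566,-.053,0,0],loss="soft_l1",f_scale=.001); print(m.sum(),"axis",r.x)
b_=c; pan=(abs(X[...,2]-.05)<.003)&(d<.045); 
q=X[pan]; far=q[np.hypot(q[:,0]-.566,q[:,1]+.0535)>.026]; print(len(far),far[:,0].min(), far[:,1].min(),far[:,1].max())
E
```

```text
19.6 [ 0.4668 -0.0471  0.2859]
657 axis [ 0.5665 -0.0537  0.0035  0.0002]
548 0.5325745129439362 -0.0864516854992771 -0.019701533982566657
```

View pics/side15c.png

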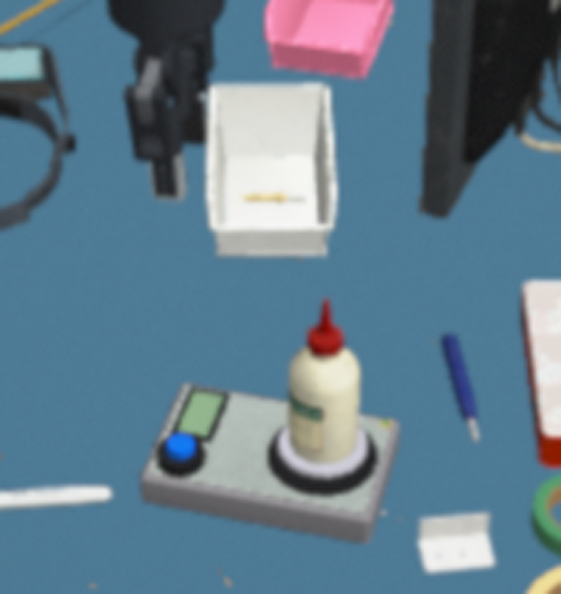

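View pics/wrist15.png

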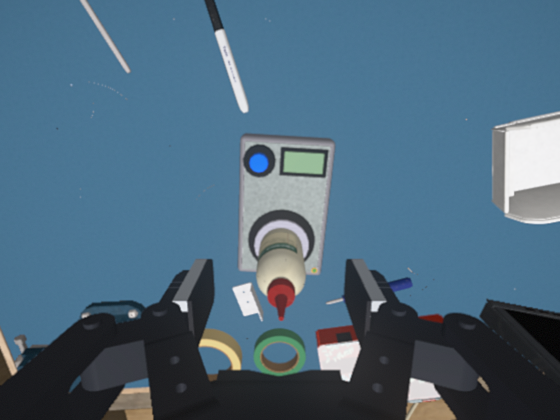

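The side view shows the bottle standing centred on the pan, the key up, the holder in the white bin and the arm clear. I'll hand in.

```bash
python3 -c "
from station import ticket
print(ticket.finish_job())"
```

```text
the job is handed in; nothing more can be done
None
```

The job is handed in, with the bottle standing upright on the scale's pan. The hand-in reports no verdict, so what follows rests on my own checks. It was finished at about 20 s of the 72 s allowed.

- **Holder:** I lifted the sheet holder off the pan and let it go in the white bin. The last side picture shows it lying on the bin's floor.
- **Zero key:** I pressed it with the closed fingertips while the pan was empty. The tool stopped at z = 0.050 m with 16 N on it, which matches the full 5 mm travel. The key looks up again in the last pictures, but its travel can't be read directly.
- **Bottle:** I held it by the cap and lowered it until I felt contact, then let go with the base on the pan. The last check put its axis within about 1 mm of the pan's centre, with a tilt under 0.005 rad. The arm then backed well clear.
- **Bystanders:** The deburring tool and angle clip look unmoved in the pictures, but I did not measure them.

Two readings were off, though neither caused a visible problem:
- **Tool tilt:** The tool leaned about 2° by the end. The grip let the bottle hang nearly upright all the same (about 0.016 rad before it was set down).
- **Cap width:** The jaws read 24 mm on the 28 mm cap. They may have gripped partly under its rim, but the hold did not slip.

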